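# Stack the teal parts cups mouth down

### The arm

A 6-joint arm with a two-finger parallel gripper is mounted at the origin on the work surface. World frame = base frame: x ahead of the robot, y to its left, z up, the work surface at z = 0. Lengths are in m, angles in degrees, forces in N, time in s.
With the tool pointing down it reaches from about 0.4 to 0.825 m from the base axis. Payload 7 kg.
Tool frame: the origin (TCP) lies on the front face of the gripper's body, between the roots of the fingers; the fingertips stand 66 mm ahead of it and the grasp point (between the pads) lies 47 mm ahead of it (nose_length is the distance from the TCP to the fingertips, in m); y points along the fingers, z is the direction in which the jaws open and shut, and the axes are right-handed (so a half turn about y gives the same grasp; the last joint's range is limited). The gripper opens to 88 mm and grips with 3 to 60 N. Pads are 19 mm wide; open, the fingers measure 130 mm over their backs; the gripper's body (78 mm by 193 mm) begins 47 mm behind the grasp point.
Start: joints at [88.241, 20.546, 0.682, 0, -70.136, -16.507], TCP at [0.212, 0.641, 0.292] pointing down, gripper open.
Joint ranges: [-176.03, 176.03], [-82.01, 121.73], [-58.28, 71.71], [-173.87, 95.51], [-174.79, -0.11], [-173.66, 173.66]. Speed limits (degrees/s): [136.94, 136.94, 172.46, 180, 180, 180].

### API

Orientations are given as [roll, pitch, yaw] about the fixed x, y, z axes, in that order (R = Rz(yaw) Ry(pitch) Rx(roll)).
In Python, from plant import get_state, capture, close_job, nose_length gives the robot as it stands.
- The arm moves only by the tool apply_moves, never from a script. Its argument "rows" is a list of rows, each a list of 2 entries, a list of its own where there are three numbers: the shift along the tool's x, y, z in m, then the turn about the tool's y in degrees. In form: [[[tx, ty, tz], yaw], ...]. A call has 1 to 20 rows; each row is the pose to reach, as a shift and turn from the pose commanded when the call began, along the tool's axes at that moment; what a row does not reach only later rows make up. A row lasts 1/8 s, in which the tool goes at most 62.5 mm and 10.7 degrees, less where a joint would pass 70% of its speed; a pose out of reach is approached as far as the arm can. A call with a gripper value outside its range is refused whole. "gripper" is the opening, from 0 (shut) to 1 (fully open), set as the call begins (left out, the last holds). The fingers move at their own pace and stop on an object; "grip_force" is the grip in N (left out, the last holds). Time passes only in rows, so rows that repeat a pose let the fingers close. It gives the time, the measured TCP pose, the force and the opening at its end, in the units of the state.
- get_state(): the state, without advancing time (a new reading comes with each control period).
- capture(name): name is "side" or "top"; returns a dict with "pixels" (480x640x3 uint8, blue, green, red), "z_map" (480x640 float32, m along the optical axis (not along the pixel's ray), 0 where there is no reading), "intrinsics" (3x3 intrinsics, pixels), "rvec" (rotation vector, rad) and "tvec" (3), from world to camera coordinates, as OpenCV has them. Camera axes: x right, y down, z forward; pixel columns grow to the right and rows downward; lengths in m; the calibration is good to about 2 mm. A picture is of the moment at which its call begins.
- close_job(): hands the job in, once; it reports no verdict.
The state is a dict: "time_s": time; "joints": joint angles; "qd": joint speeds; "joint_torque": joint torques, N m; "tcp_pos": TCP position; "eef_rot": TCP orientation; "contact_force": force on the tool from outside, world axes, zero at the start; "moment": the same for the moment, N m; "gripper_width": finger opening in m.
Only numpy, scipy, OpenCV 4.12 (cv2) and the standard library are available. Lean on these libraries where they do the work, as an engineer would, in place of code of your own. Each camera call takes 0.05 s, during which the arm holds its last target.

### The job

Tidy up the empty parts cups so that no grinding grit gets in: nest the two loose teal cups, mouth down, one after the other over the teal cup that stands on the round yellow rubber mat, each fully home, so that all three make one straight, upright stack. Leave the cup on the mat and the orange cup where they are.

Things in the scene. Friction and masses are not known exactly. Their poses are not given: they have to be found in the camera images.
- cup_a_mid (a point): Loose teal tapered enamelled steel cup, mouth down, hollow below, 75 mm high, about 160 g. Closed end on top: a straight round foot 48 to 50 mm across and 20 mm high, to be grasped from above; below it the cup flares to 84 mm at the mouth (86 mm over the steel rim). Point: on the axis, half-way up (37.5 mm above the rim); z up along the axis, yaw means nothing.
- cup_b_mid (a point): The other loose teal cup, same as cup_a; either may go on first. Nested over a like cup it rests flat on that cup's top and stands 28 mm higher than it, with 1 to 2 mm of sideways play; walls 2 mm; the wide mouth guides it from up to 10 mm off centre. Point: on the axis, half-way up (37.5 mm above the rim); z up along the axis, yaw means nothing.
- base_cup_mid (a point): The teal cup to stack on: same cup, mouth down and loose, in the middle of a round yellow rubber mat 128 mm across and 3 mm thick. Point: on the axis, half-way up (37.5 mm above the rim); z up along the axis, yaw means nothing.
- orange_cup_mid (a point): Orange cup of the same shape and size, mouth down on the bench; not part of the stack, to be left alone. Point: on the axis, half-way up (37.5 mm above the rim); z up along the axis, yaw means nothing.
Not all that is in view belongs to the job. What is shaped like the part that bears cup_a_mid but purple is not meant. What is shaped like the part that bears cup_b_mid but green is not meant.

How it is judged:
By the outcome, as a careful person would: the job done as asked, in the order asked, and still so for the second after the job is handed in, with the robot touching nothing.
It also fails if it takes over 58 s, if anything falls off the work surface, if the arm or the gripper's body presses on something with over 40 N, if the wrist force passes 120 N, or if a joint passes its speed limit or range.

## Working session

There is one attempt and no reset: what is moved stays moved. The work goes in short steps, Python scripts to look and compute and a tool call to move; the robot and the scene stay as the last step left them, time stands still between calls to the robot, and variables do not carry over. Pictures are saved under pics/ and viewed, and the job is handed in when it is done.

Besides the shell and the picture viewer there is one more tool, called after "Request:" as name(argument=value, ...) on one line, values as JSON. apply_moves: Moves the arm, as the interface text tells. Its arguments: {"type":"object","properties":{"rows":{"type":"array"},"gripper":{"type":"number"},"grip_force":{"type":"number"}},"required":["rows"]}

```bash
mkdir -p pics; ls
cat > h.py <<'E'
import numpy as np, cv2
from plant import get_state, capture, close_job, nose_length
def cam(n):
    c=capture(n); c['R']=cv2.Rodrigues(np.array(c['rvec'],float))[0]; c['t']=np.array(c['tvec'],float).ravel(); c['K']=np.array(c['intrinsics'],float); return c
def world(c):
    K=c['K'];z=c['z_map'];v,u=np.mgrid[:480,:640]
    p=np.stack([(u-K[0,2])/K[0,0]*z,(v-K[1,2])/K[1,1]*z,z],-1)
    return (p-c['t'])@c['R']
def proj(c,p):
    return cv2.projectPoints(np.array(p,float).reshape(-1,3),c['R'],c['t'],c['K'],None)[0].reshape(-1,2)
E
python3 - <<'E'
from h import *
for n in('top','side'):
    c=cam(n); cv2.imwrite(f'pics/{n}0.png',c['pixels']); print(n,-c['R'].T@c['t'],c['K'][0,0],(c['z_map']>0).mean())
s=get_state();print(s,nose_length)
E
```

```text
pics
top [0.34966113 0.02218314 0.94531997] 492.2561847118172 0.99609375
side [0.45939875 0.78861905 0.73754658] 477.0487661693015 0.996083984375
{'time_s': 0.1, 'joints': array([ 8.82410376e+01,  2.05903962e+01,  6.38872624e-01, -1.74969333e-02,
       -7.01346222e+01, -1.65082066e+01]), 'qd': array([ 0.00213558, -0.11221402,  0.09493166, -0.0229293 ,  0.01762512,
        0.04082458]), 'joint_torque': array([-1.92010862e-05, -5.84162486e+01,  2.93753850e+01,  7.01552868e+00,
        1.02069316e-02, -4.36278708e-05]), 'tcp_pos': array([0.21147518, 0.64066997, 0.2912813 ]), 'eef_rot': array([-8.9912731e+01,  8.7099494e-03,  1.6172688e+02]), 'contact_force': array([0.3617913 , 0.23683143, 0.28847874]), 'moment': array([ 0.01704932,  0.00796088, -0.02542966]), 'gripper_width': 0.08762229331571376} 0.0656
```

View pics/top0.png

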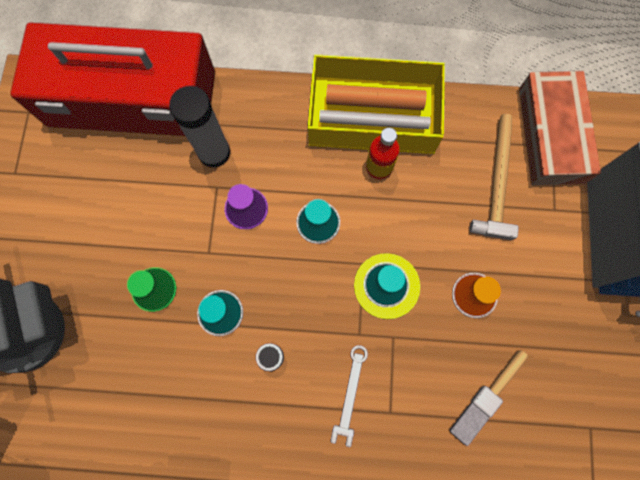

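View pics/side0.png

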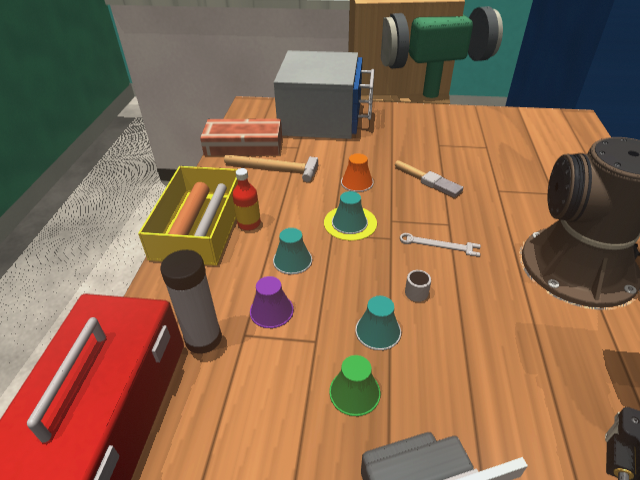

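Top view: the teal cups have their tops at (318,212), (213,307) and, on the yellow mat, (392,279). Things that could be mistaken for them are purple (240,197), green (141,284), orange (487,290) and the small grey pot (269,357). The side view agrees: loose teal cups at (291,250) and (378,320), and the base cup at (350,210) on the mat. Next I measure them.

```bash
cat >> h.py <<'E'
def ray(c,u,v,z):
    d=c['R'].T@np.linalg.inv(c['K'])@np.array([u,v,1.]); o=-c['R'].T@c['t']
    return o+d*(z-o[2])/d[2]
def tops(c,lo=0.06,hi=0.3,hue=(80,100)):
    hsv=cv2.cvtColor(c['pixels'],cv2.COLOR_BGR2HSV); W=world(c)
    m=((hsv[...,0]>=hue[0])&(hsv[...,0]<=hue[1])&(hsv[...,1]>100)&(hsv[...,2]>50)).astype(np.uint8)
    n,l,st,ce=cv2.connectedComponentsWithStats(m); out=[]
    for i in range(1,n):
        if st[i,4]<150: continue
        P=W[(l==i)]; zt=np.percentile(P[:,2],97)
        if not lo<zt<hi: continue
        mt=((l==i)&(W[...,2]>zt-0.004)).astype(np.uint8)
        cs=max(cv2.findContours(mt,cv2.RETR_EXTERNAL,cv2.CHAIN_APPROX_NONE)[0],key=cv2.contourArea)
        T=np.array([ray(c,u,v,zt-.001)[:2] for u,v in cs[:,0]])
        (x,y),r=cv2.minEnclosingCircle(T.astype(np.float32))
        out.append((cs[:,0].mean(0).round(),st[i,4],round(zt,4),np.round([x,y],4),round(2*r,4),W[mt>0].mean(0).round(4)))
    return out
E
python3 - <<'E'
from h import *
for n in('top','side'):
    c=cam(n); print(n)
    for name,h in dict(teal=(80,100),purple=(130,155),green=(50,70),orange=(5,18)).items():
        for t in tops(c,.06,.1,h): print(name,*t)
    if n=='top':
        p=c['pixels'][170:350,110:520]; cv2.imwrite('pics/crop0.png',cv2.resize(p,None,fx=1.9,fy=1.9,interpolation=cv2.INTER_CUBIC))
        hsv=cv2.cvtColor(c['pixels'],cv2.COLOR_BGR2HSV); W=world(c)
        m=(abs(hsv[...,0].astype(int)-30)<5)&(hsv[...,1]>150)&(W[...,2]<.02)&(W[...,2]>-.02); v,u=np.nonzero(m)
        k=(u>340)&(u<430)&(v>240)&(v<330); P=np.array([ray(c,a,b,.003)[:2] for a,b in zip(u[k],v[k])]); print('mat',cv2.minEnclosingCircle(P.astype(np.float32)),W[m].mean(0))
E
```

```text
top
teal [318. 211.] 1195 0.0778 [0.6174 0.0487] 0.0474 [0.6139 0.0485 0.0862]
teal [392. 278.] 1242 0.0806 [ 0.5025 -0.0906] 0.048 [ 0.5014 -0.09    0.0842]
teal [212. 309.] 1312 0.0779 [0.4262 0.2218] 0.0479 [0.4255 0.22   0.083 ]
purple [240. 196.] 1465 0.0776 [0.6363 0.1942] 0.0481 [0.6352 0.1939 0.0799]
green [141. 283.] 1589 0.0776 [0.4615 0.3542] 0.0477 [0.4598 0.3507 0.0866]
orange [535.  98.] 393 0.0633 [ 0.8861 -0.3614] 0.1135 [ 0.8808 -0.3604  0.069 ]
orange [564. 127.] 2904 0.0637 [ 0.8284 -0.4144] 0.2048 [ 0.8268 -0.414   0.0635]
orange [543. 151.] 357 0.0632 [ 0.7731 -0.3762] 0.0935 [ 0.7638 -0.3689  0.0753]
mat ((0.5008434653282166, -0.09304868429899216), 0.06428426504135132) [ 0.65607149 -0.06917862  0.00417992]
side
teal [350. 197.] 209 0.0825 [ 0.5033 -0.0883] 0.0478 [ 0.5018 -0.0685  0.0958]
teal [291. 235.] 266 0.0789 [0.6179 0.0507] 0.0473 [0.6175 0.0561 0.0822]
teal [380. 306.] 435 0.0785 [0.427  0.2239] 0.0478 [0.4264 0.2245 0.0783]
purple [268. 286.] 1559 0.0781 [0.6376 0.1966] 0.0493 [0.6311 0.216  0.0992]
green [356. 368.] 628 0.0785 [0.4624 0.3565] 0.0485 [0.4624 0.3574 0.0787]
orange [398.  18.] 135260 0.0777 [ 0.3273 -1.3295] 0.8368 [ 0.4447 -0.5933  0.2506]
orange [220. 137.] 242 0.063 [ 0.8872 -0.3592] 0.1133 [ 0.8827 -0.3493  0.0691]
```

Run:
```python
from h import *
from scipy.spatial.transform import Rotation as Ro
s=get_state(); print(Ro.from_euler('xyz',s['eef_rot'],degrees=True).as_matrix().round(3))
c=cam('top'); W=world(c)
for u,v in [(382,160),(388,135),(325,205),(205,130),(190,100),(330,120),(440,90),(270,350)]: print(u,v,W[v,u].round(3))
```

```text
[[-0.95  -0.    -0.314]
 [ 0.314 -0.001 -0.95 ]
 [-0.    -1.     0.001]]
382 160 [ 0.718 -0.063  0.096]
388 135 [ 0.742 -0.066  0.151]
325 205 [0.631 0.036 0.075]
205 130 [0.727 0.253 0.154]
190 100 [0.758 0.272 0.199]
330 120 [0.821 0.039 0.04 ]
440 90 [ 0.887 -0.174  0.067]
270 350 [0.362 0.116 0.04 ]
```

View pics/crop0.png

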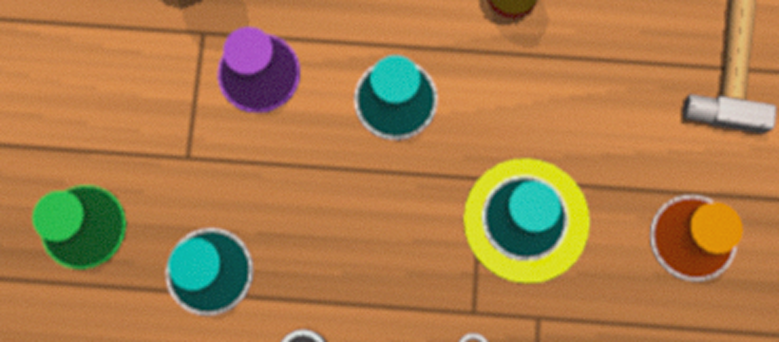

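The crop confirms the choice: plain teal cups at (318,212) and (213,307), base cup on the mat at (392,279). Both views agree within 2 mm, and the diameters are about 48 mm as described. Cup at (318,212) goes first.

```bash
cat >> h.py <<'E'
from scipy.spatial.transform import Rotation as Ro
def shift(p,frm=None):
    s=get_state(); R=Ro.from_euler('xyz',s['eef_rot'],degrees=True).as_matrix()
    return (R.T@(np.array(p)-(s['tcp_pos'] if frm is None else np.array(frm)))).round(4)
E
python3 - <<'E'
from h import *
print(shift([.6175,.0495,.20]),shift([.6175,.0495,.20],[.212,.641,.292]))
E
```

```text
[-0.5708  0.0921  0.4342] [-0.5705  0.0924  0.4345]
```

Request:
apply_moves(rows=[[[-0.02, 0, 0.015], 0], [[-0.06, 0, 0.045], 0], [[-0.1, 0, 0.075], 0], [[-0.14, 0, 0.105], 0], [[-0.18, 0, 0.135], 0], [[-0.22, 0, 0.165], 0], [[-0.26, 0, 0.195], 0], [[-0.3, 0, 0.225], 0], [[-0.34, 0, 0.255], 0], [[-0.38, 0, 0.285], 0], [[-0.42, 0.02, 0.315], 0], [[-0.46, 0.04, 0.345], 0], [[-0.5, 0.06, 0.375], 0], [[-0.53, 0.08, 0.405], 0], [[-0.555, 0.09, 0.425], 0], [[-0.571, 0.092, 0.434], 0], [[-0.571, 0.092, 0.434], 0], [[-0.571, 0.092, 0.434], 0]], gripper=1, grip_force=25)

```text
time_s: 2.5
tcp_pos: [0.6176, 0.0502, 0.2007]
eef_rot: [-90.0, 0.0, 161.7]
contact_force: [-1.2, 0.5, -0.9]
gripper_width: 0.0876
```

Run:
```python
from h import *
s=get_state(); print(s['tcp_pos'],s['eef_rot'],s['joints'],s['time_s'])
print(shift([.6175,.0495,.124]))
for n in('top','side'):
    c=cam(n); cv2.imwrite(f'pics/{n}1.png',c['pixels'])
cv2.imwrite('pics/s1.png',cv2.resize(cv2.imread('pics/side1.png')[120:320,200:460],None,fx=3,fy=3))
```

```text
[0.61761707 0.05022787 0.20071798] [-9.00313020e+01  2.95856249e-02  1.61743080e+02] [ 2.26778007e+01  1.94613149e+01 -1.35918629e+01 -5.08838940e-03
 -5.69039627e+01  4.90680640e+01] 2.5
[-0.0001  0.0767  0.0008]
```

View pics/s1.png

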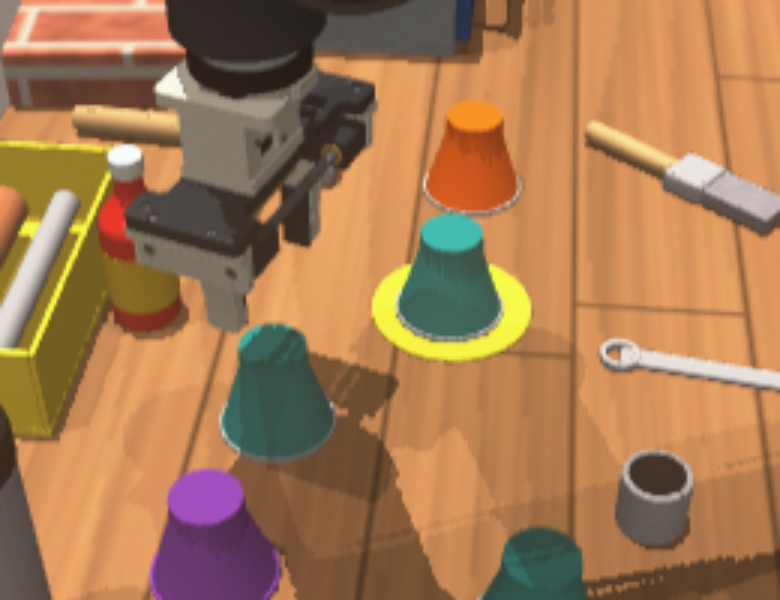

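The gripper is open above the teal cup (crop (275,345)), clear of the bottle and the purple cup. I descend and grip.

Request:
apply_moves(rows=[[[0, 0.015, 0], 0], [[0, 0.035, 0], 0], [[0, 0.055, 0.001], 0], [[0, 0.068, 0.001], 0], [[0, 0.076, 0.001], 0], [[0, 0.077, 0.001], 0], [[0, 0.077, 0.001], 0]])

```text
time_s: 3.48
tcp_pos: [0.6178, 0.049, 0.1236]
eef_rot: [-90.0, 0.0, 161.7]
contact_force: [-0.1, -0.3, 0.2]
gripper_width: 0.0872
```

Request:
apply_moves(rows=[[[0, 0, 0], 0], [[0, 0, 0], 0], [[0, 0, 0], 0], [[0, 0, 0], 0], [[0, 0, 0], 0], [[0, 0, 0], 0], [[0, 0, 0], 0], [[0, 0, 0], 0]], gripper=0.4, grip_force=25)

```text
time_s: 4.47
tcp_pos: [0.6175, 0.0489, 0.1232]
eef_rot: [-90.0, 0.0, 161.7]
contact_force: [0.3, -0.6, 1.3]
gripper_width: 0.0481
```

Request:
apply_moves(rows=[[[0, -0.01, 0], 0], [[0, -0.03, 0], 0], [[0, -0.055, 0], 0], [[0, -0.08, 0], 0], [[0, -0.105, 0], 0], [[0, -0.125, 0], 0], [[0, -0.13, 0], 0], [[0, -0.13, 0], 0]])

```text
time_s: 5.48
tcp_pos: [0.6172, 0.0489, 0.253]
eef_rot: [-90.0, -0.0, 161.7]
contact_force: [-1.2, -0.1, -2.1]
gripper_width: 0.0487
```

Run:
```python
from h import *
s=get_state(); print(s['tcp_pos'],s['contact_force'],s['gripper_width'])
print(shift([.5025,-.0905,s['tcp_pos'][2]]))
c=cam('side'); cv2.imwrite('pics/s2.png',cv2.resize(c['pixels'][60:320,180:460],None,fx=2.3,fy=2.3))
c=cam('top'); print(tops(c,.06,.3))
```

```text
[0.61722196 0.0489399  0.25304335] [-1.16582417 -0.10193235 -2.09931099] 0.04867586608543583
[ 0.0652 -0.      0.1684]
[(array([313., 196.]), np.int32(923), np.float64(0.2062), array([0.604 , 0.0539]), 0.0388, array([0.5973, 0.0542, 0.2171])), (array([391., 278.]), np.int32(1237), np.float64(0.0809), array([ 0.5026, -0.0906]), 0.0479, array([ 0.5006, -0.0893,  0.0885])), (array([212., 308.]), np.int32(1319), np.float64(0.0781), array([0.4253, 0.2225]), 0.0497, array([0.4239, 0.2149, 0.1036]))]
```

View pics/s2.png

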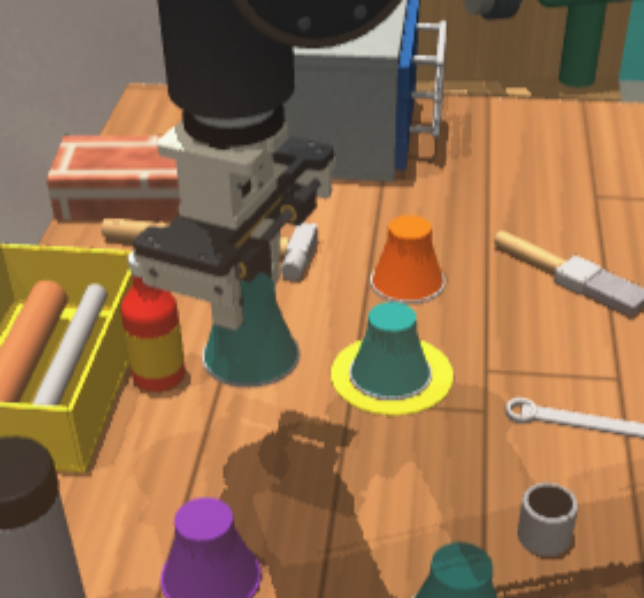

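The cup at crop (250,320) hangs upright in the grip, with its rim at about z 0.13. I move it over the base cup.

Request:
apply_moves(rows=[[[0.004, 0, 0.01], 0], [[0.012, 0, 0.03], 0], [[0.022, 0, 0.055], 0], [[0.032, 0, 0.08], 0], [[0.042, 0, 0.105], 0], [[0.052, 0, 0.13], 0], [[0.06, 0, 0.15], 0], [[0.064, 0, 0.164], 0], [[0.065, 0, 0.1685], 0], [[0.065, 0, 0.1685], 0], [[0.065, 0, 0.1685], 0]])

```text
time_s: 6.95
tcp_pos: [0.5034, -0.0904, 0.2531]
eef_rot: [-90.0, -0.0, 161.8]
contact_force: [0.8, 0.6, -2.2]
gripper_width: 0.0483
```

Run:
```python
from h import *
s=get_state(); print(s['tcp_pos'],s['contact_force'],s['gripper_width'])
print(shift([.5025,-.0905,.1545]))
c=cam('side'); cv2.imwrite('pics/s3.png',cv2.resize(c['pixels'][60:320,230:510],None,fx=2.3,fy=2.3))
```

```text
[ 0.50338737 -0.09038586  0.25305903] [ 0.82924113  0.56451359 -2.21621413] 0.04829888683543365
[0.0008 0.0986 0.0004]
```

View pics/s3.png

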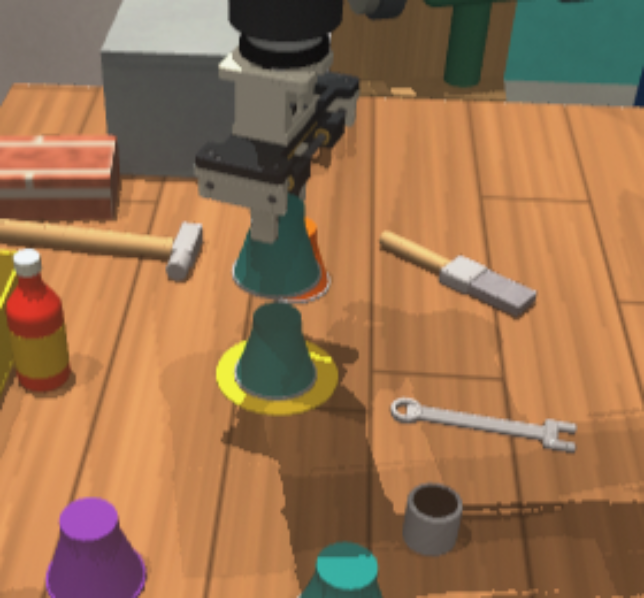

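The cup (rim centre near crop (278,280)) is in line above the base cup (277,315). I lower to just short of seating and watch the force.

Request:
apply_moves(rows=[[[0.001, 0.015, 0], 0], [[0.001, 0.03, 0], 0], [[0.001, 0.045, 0], 0], [[0.001, 0.058, 0], 0], [[0.001, 0.07, 0], 0], [[0.001, 0.08, 0], 0], [[0.001, 0.087, 0], 0], [[0.001, 0.09, 0], 0], [[0.001, 0.09, 0], 0]])

```text
time_s: 8.12
tcp_pos: [0.5021, -0.0904, 0.1632]
eef_rot: [-90.0, 0.0, 161.7]
contact_force: [-0.5, -0.3, -1.9]
gripper_width: 0.0485
```

Request:
apply_moves(rows=[[[0, 0.002, 0], 0], [[0, 0.004, 0], 0], [[0, 0.006, 0], 0], [[0, 0.0075, 0], 0], [[0, 0.0085, 0], 0], [[0, 0.0085, 0], 0], [[0, 0.0085, 0], 0]])

```text
time_s: 9.0
tcp_pos: [0.5019, -0.0905, 0.1546]
eef_rot: [-90.0, -0.0, 161.7]
contact_force: [-1.2, -0.4, -0.7]
gripper_width: 0.0483
```

Request:
apply_moves(rows=[[[0, 0.0005, 0], 0], [[0, 0.001, 0], 0], [[0, 0.001, 0], 0]])

```text
time_s: 9.38
tcp_pos: [0.502, -0.0905, 0.154]
eef_rot: [-90.0, 0.0, 161.7]
contact_force: [-1.5, -2.5, 4.3]
gripper_width: 0.0485
```

Request:
apply_moves(rows=[[[0, 0, 0], 0], [[0, 0, 0], 0], [[0, 0, 0], 0], [[0, 0, 0], 0], [[0, 0, 0], 0], [[0, 0, 0], 0]], gripper=1)

```text
time_s: 10.12
tcp_pos: [0.502, -0.0904, 0.1537]
eef_rot: [-90.0, 0.0, 161.7]
contact_force: [0.2, -0.2, 0.7]
gripper_width: 0.0878
```

Request:
apply_moves(rows=[[[0, -0.01, 0], 0], [[0, -0.03, 0], 0], [[0, -0.055, 0], 0], [[0, -0.08, 0], 0], [[0, -0.1, 0], 0], [[0, -0.1, 0], 0]])

```text
time_s: 10.88
tcp_pos: [0.5028, -0.0904, 0.256]
eef_rot: [-90.1, 0.2, 161.7]
contact_force: [-0.2, 0.4, 0.2]
gripper_width: 0.0879
```

Run:
```python
from h import *
s=get_state(); print(s['tcp_pos'],s['contact_force'],s['gripper_width'])
print(shift([.4262,.2225,.21]))
c=cam('side'); cv2.imwrite('pics/s4.png',cv2.resize(c['pixels'][60:320,230:510],None,fx=2.3,fy=2.3)); print(tops(c))
c=cam('top'); cv2.imwrite('pics/t4.png',c['pixels']); print(tops(c,.06,.3))
```

```text
[ 0.50281893 -0.09036109  0.25597378] [-0.16290795  0.35804402  0.1843842 ] 0.08792626382473198
[ 0.1709  0.0458 -0.273 ]
[(array([381., 306.]), np.int32(1402), np.float64(0.078), array([0.4263, 0.224 ]), 0.0484, array([0.4268, 0.2341, 0.0889]))]
[(array([391., 278.]), np.int32(1095), np.float64(0.1083), array([ 0.5025, -0.0894]), 0.048, array([ 0.4932, -0.085 ,  0.1213]))]
```

View pics/s4.png

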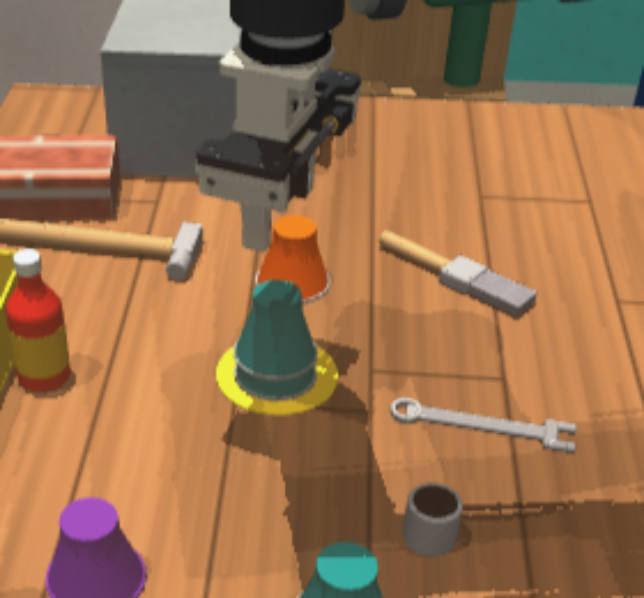

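The first cup is seated flat: the top rose 27.6 mm, the two rims lie parallel, and its centre is at (0.5025,-0.090). Now the second cup.

Request:
apply_moves(rows=[[[0.01, 0, -0.015], 0], [[0.03, 0, -0.045], 0], [[0.05, 0, -0.08], 0], [[0.07, 0, -0.115], 0], [[0.09, 0, -0.15], 0], [[0.115, 0, -0.185], 0], [[0.135, 0.01, -0.22], 0], [[0.155, 0.025, -0.25], 0], [[0.167, 0.04, -0.268], 0], [[0.17, 0.044, -0.273], 0], [[0.17, 0.044, -0.273], 0], [[0.17, 0.044, -0.273], 0]])

```text
time_s: 12.48
tcp_pos: [0.4264, 0.2216, 0.21]
eef_rot: [-90.0, 0.0, 161.7]
contact_force: [0.9, -0.5, 0.7]
gripper_width: 0.0879
```

Run:
```python
from h import *
s=get_state(); print(s['tcp_pos'],s['joints'])
print(shift([.4262,.2225,.1235]))
c=cam('side'); cv2.imwrite('pics/s5.png',cv2.resize(c['pixels'][120:430,230:510],None,fx=1.9,fy=1.9)); print(tops(c))
```

```text
[0.42637815 0.22159789 0.209983  ] [ 5.09912801e+01  6.36766495e+00 -2.99060681e+01  7.94908442e-03
 -5.37117093e+01  2.07057944e+01]
[ 0.0005  0.0865 -0.0008]
[(array([350., 188.]), np.int32(218), np.float64(0.1103), array([ 0.5035, -0.0854]), 0.0478, array([ 0.5032, -0.083 ,  0.1115])), (array([348., 199.]), np.int32(466), np.float64(0.0892), array([ 0.5077, -0.0719]), 0.0153, array([ 0.5103, -0.035 ,  0.1158]))]
```

View pics/s5.png

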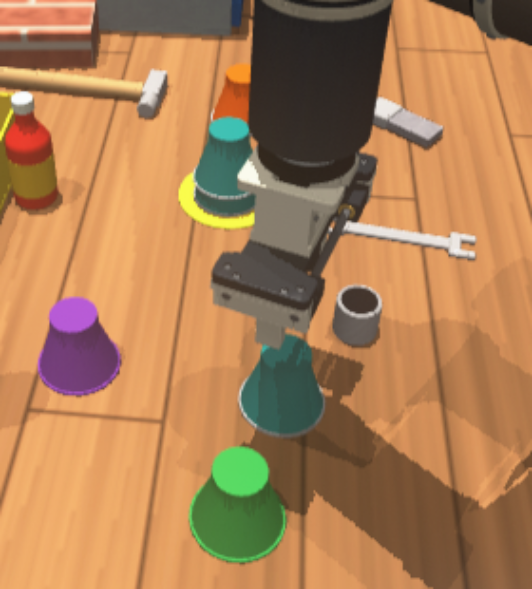

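The gripper is centred over the second teal cup (crop (285,350)) and clear of the green cup and the pot.

Request:
apply_moves(rows=[[[0, 0.015, 0], 0], [[0, 0.035, -0.001], 0], [[0, 0.055, -0.001], 0], [[0, 0.073, -0.001], 0], [[0, 0.084, -0.001], 0], [[0, 0.0865, -0.001], 0], [[0, 0.0865, -0.001], 0]])

```text
time_s: 13.4
tcp_pos: [0.4266, 0.2231, 0.1233]
eef_rot: [-90.0, 0.0, 161.7]
contact_force: [0.6, -0.2, -0.0]
gripper_width: 0.0876
```

Request:
apply_moves(rows=[[[0, 0, 0], 0], [[0, 0, 0], 0], [[0, 0, 0], 0], [[0, 0, 0], 0], [[0, 0, 0], 0], [[0, 0, 0], 0], [[0, 0, 0], 0], [[0, 0, 0], 0]], gripper=0.4, grip_force=25)

```text
time_s: 14.4
tcp_pos: [0.4264, 0.223, 0.1232]
eef_rot: [-90.0, 0.0, 161.7]
contact_force: [-0.6, -0.3, 0.5]
gripper_width: 0.0486
```

Request:
apply_moves(rows=[[[0, -0.01, 0], 0], [[0, -0.03, 0], 0], [[0, -0.055, 0], 0], [[0, -0.08, 0], 0], [[0, -0.105, 0], 0], [[0, -0.13, 0], 0], [[0, -0.15, 0], 0], [[0, -0.155, 0], 0], [[0, -0.155, 0], 0]])

```text
time_s: 15.52
tcp_pos: [0.4262, 0.223, 0.278]
eef_rot: [-90.0, -0.0, 161.7]
contact_force: [-0.6, -0.3, -2.8]
gripper_width: 0.0484
```

Run:
```python
from h import *
s=get_state(); print(s['tcp_pos'],s['contact_force'],s['gripper_width'])
print(shift([.5025,-.090,s['tcp_pos'][2]]))
c=cam('side'); cv2.imwrite('pics/s6.png',cv2.resize(c['pixels'][100:430,230:510],None,fx=1.8,fy=1.8))
```

```text
[0.42620177 0.22297985 0.27803296] [-0.58246216 -0.34032004 -2.78038228] 0.04841328085706314
[-1.706e-01 -1.000e-04  2.733e-01]
```

View pics/s6.png

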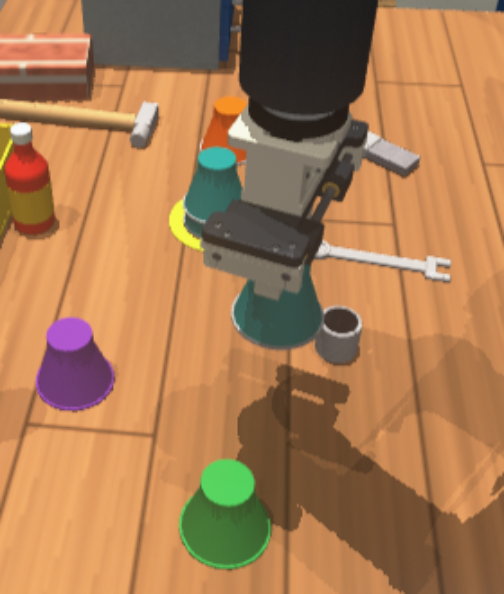

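The second cup (crop (278,310)) is held upright, rim at about 0.155, which clears the stack's 0.106 top. I carry it over.

Request:
apply_moves(rows=[[[-0.006, 0, 0.01], 0], [[-0.019, 0, 0.03], 0], [[-0.037, 0, 0.06], 0], [[-0.056, 0, 0.09], 0], [[-0.075, 0, 0.12], 0], [[-0.094, 0, 0.15], 0], [[-0.112, 0, 0.18], 0], [[-0.131, 0, 0.21], 0], [[-0.15, 0, 0.24], 0], [[-0.162, 0, 0.26], 0], [[-0.169, 0, 0.271], 0], [[-0.1705, 0, 0.273], 0], [[-0.1705, 0, 0.273], 0], [[-0.1705, 0, 0.273], 0]])

```text
time_s: 17.32
tcp_pos: [0.5027, -0.089, 0.2782]
eef_rot: [-90.0, 0.0, 161.8]
contact_force: [0.1, -0.3, -1.5]
gripper_width: 0.0483
```

Run:
```python
from h import *
s=get_state(); print(s['tcp_pos'],s['contact_force'],s['gripper_width'])
print(shift([.5025,-.090,.1825]))
c=cam('side'); cv2.imwrite('pics/s7.png',cv2.resize(c['pixels'][60:320,230:510],None,fx=2.3,fy=2.3))
```

```text
[ 0.5026844  -0.08898913  0.27822417] [ 0.14973719 -0.27865937 -1.45672834] 0.04834148050734074
[-0.0001  0.0957  0.001 ]
```

View pics/s7.png

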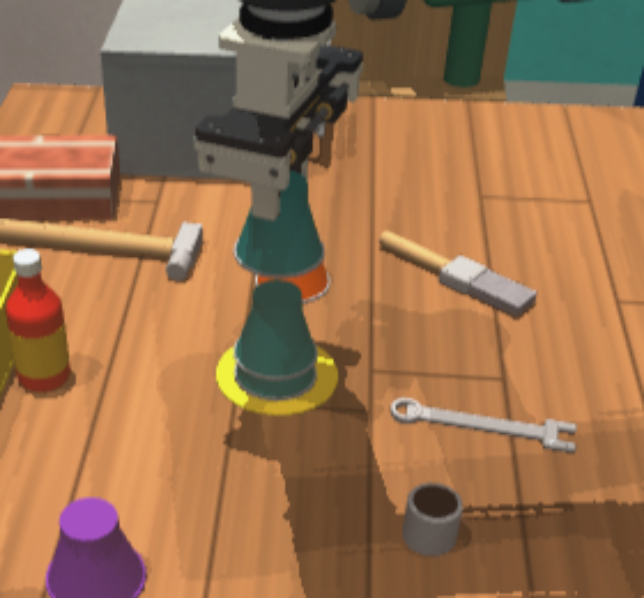

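The cup is in line above the two-cup stack (top at crop (277,295)). I lower it.

Request:
apply_moves(rows=[[[0, 0.015, 0.001], 0], [[0, 0.03, 0.001], 0], [[0, 0.045, 0.001], 0], [[0, 0.058, 0.001], 0], [[0, 0.07, 0.001], 0], [[0, 0.08, 0.001], 0], [[0, 0.087, 0.001], 0], [[0, 0.087, 0.001], 0]])

```text
time_s: 18.38
tcp_pos: [0.5023, -0.0906, 0.1907]
eef_rot: [-90.0, -0.0, 161.7]
contact_force: [-0.5, -0.3, -0.3]
gripper_width: 0.0479
```

Request:
apply_moves(rows=[[[0, 0.002, 0], 0], [[0, 0.004, 0], 0], [[0, 0.006, 0], 0], [[0, 0.0075, 0], 0], [[0, 0.0085, 0], 0], [[0, 0.009, 0], 0], [[0, 0.0095, 0], 0], [[0, 0.0095, 0], 0]])

```text
time_s: 19.38
tcp_pos: [0.5025, -0.0906, 0.182]
eef_rot: [-90.0, 0.0, 161.7]
contact_force: [-2.4, 0.5, 3.7]
gripper_width: 0.0485
```

Contact came at the expected height with +4 N, so I release and retreat.

Request:
apply_moves(rows=[[[0, 0, 0], 0], [[0, 0, 0], 0], [[0, 0, 0], 0], [[0, 0, 0], 0], [[0, 0, 0], 0], [[0, 0, 0], 0]], gripper=1)

```text
time_s: 20.12
tcp_pos: [0.5024, -0.0906, 0.1816]
eef_rot: [-90.0, -0.0, 161.7]
contact_force: [-0.7, -0.0, 0.1]
gripper_width: 0.0877
```

Request:
apply_moves(rows=[[[0, -0.01, 0], 0], [[0, -0.03, 0], 0], [[0, -0.055, 0], 0], [[0, -0.08, 0], 0], [[0, -0.1, 0], 0], [[0.02, -0.11, -0.03], 0], [[0.05, -0.11, -0.07], 0], [[0.08, -0.11, -0.12], 0], [[0.11, -0.11, -0.17], 0], [[0.13, -0.11, -0.21], 0], [[0.13, -0.11, -0.22], 0], [[0.13, -0.11, -0.22], 0]])

```text
time_s: 21.62
tcp_pos: [0.4481, 0.1595, 0.292]
eef_rot: [-90.0, 0.0, 161.8]
contact_force: [0.0, -0.2, 0.5]
gripper_width: 0.0877
```

Run:
```python
from h import *
s=get_state(); print(s['tcp_pos'],s['contact_force'],s['time_s'])
c=cam('side'); cv2.imwrite('pics/s8.png',cv2.resize(c['pixels'][60:320,230:510],None,fx=2.3,fy=2.3)); print(tops(c))
c=cam('top'); cv2.imwrite('pics/t8.png',c['pixels']); print(tops(c,.06,.3))
```

```text
[0.44805678 0.15946981 0.29200589] [ 0.02627084 -0.19271675  0.46746764] 21.625
[]
[(array([394., 273.]), np.int32(1418), np.float64(0.1363), array([ 0.5023, -0.0886]), 0.0483, array([ 0.5009, -0.0878,  0.1416]))]
```

View pics/s8.png

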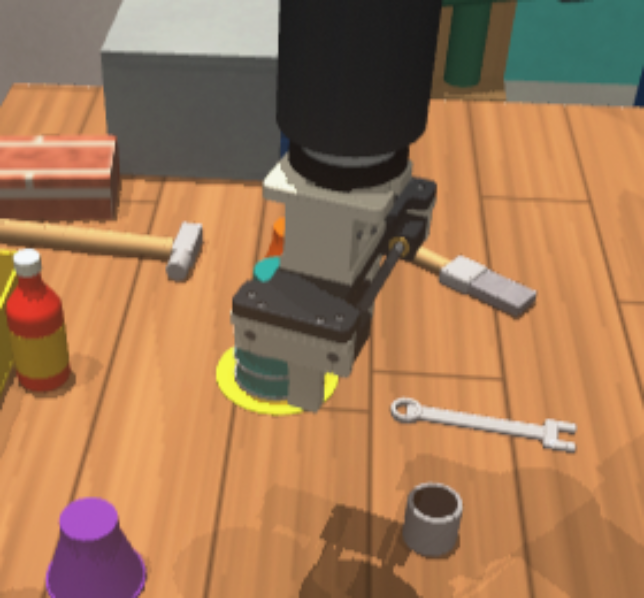

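View pics/t8.png

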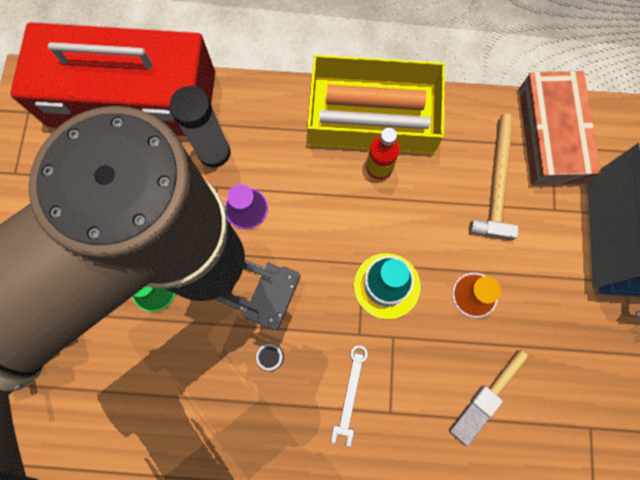

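From the top, the stack at (394,273) is centred and its top rose another 28.0 mm. The orange cup still sits at (487,290). In the side view the gripper hides the stack, so I move the arm aside for one clear check.

Request:
apply_moves(rows=[[[0.01, -0.02, -0.03], 0], [[0.03, -0.04, -0.07], 0], [[0.05, -0.05, -0.11], 0], [[0.07, -0.05, -0.15], 0], [[0.09, -0.05, -0.19], 0], [[0.1, -0.05, -0.23], 0], [[0.1, -0.05, -0.25], 0], [[0.1, -0.05, -0.25], 0]])

```text
time_s: 22.72
tcp_pos: [0.4322, 0.4277, 0.3408]
eef_rot: [-89.9, -0.0, 161.7]
contact_force: [1.0, -0.8, 0.1]
gripper_width: 0.0871
```

Run:
```python
from h import *
s=get_state(); print(s['tcp_pos'],s['contact_force'],s['time_s'])
c=cam('side'); cv2.imwrite('pics/s9.png',cv2.resize(c['pixels'][100:280,250:450],None,fx=3.3,fy=3.3)); print(tops(c))
c=cam('top'); print(tops(c,.06,.3))
```

```text
[0.43219888 0.42768828 0.34076866] [ 0.97420582 -0.8238256   0.089938  ] 22.725
[(array([345., 178.]), np.int32(441), np.float64(0.1376), array([ 0.5121, -0.0861]), 0.0428, array([ 0.5127, -0.0386,  0.1687]))]
[(array([395., 273.]), np.int32(1413), np.float64(0.1363), array([ 0.5022, -0.0884]), 0.0485, array([ 0.5012, -0.088 ,  0.1416]))]
```

View pics/s9.png

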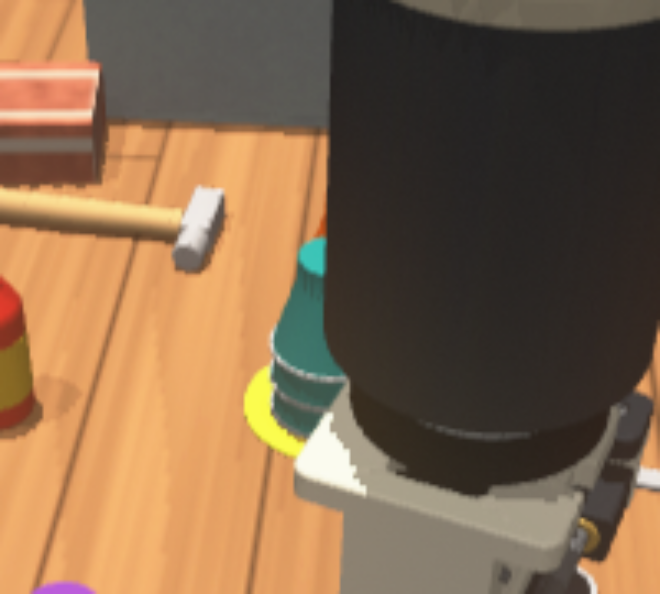

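The visible part of the stack (crop (305,340)) shows three nested cups with evenly spaced, level rims. The heights agree too, so I hand in.

```bash
python3 -c "
from h import *
print(close_job())"
```

```text
the job is handed in; nothing more can be done
None
```

Both loose teal cups are nested mouth down over the teal cup on the yellow mat, and I handed the job in at about 22.8 s of the 58 s allowed. No verdict was reported.

- **Seating:** the stack's top rose 27.6 mm with the first cup and 28.0 mm with the second, against 28 mm expected. In both cases the arm met a light contact of about 4 N at the height worked out beforehand.
- **Straightness:** the top cup's centre is at about (0.502, -0.088). The base cup was at (0.5025, -0.0905) and the mat's centre at (0.501, -0.093). That is within about 2 mm of the base cup and 5 mm of the mat's centre, and includes the 2 mm calibration error.
- **Left alone:** the orange cup stayed at the same pixel, (487,290), and the arm touched neither the purple nor the green cup.
- **What was not fully checked:** in the last two side pictures the arm hid part of the finished stack. The final upright check therefore rests on the top view and on the visible left part in the side view, where the rims are level and evenly spaced. The side view's centre for the top cup, (0.512, -0.086), is about 10 mm off in x, and I put this down to that cover.

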